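# Wedge the spatter gate shut

### The job

The low amber gate of the spatter guard will not stay shut. Pick up the tall wooden wedge (not the slim one, which is too low to reach the gate, nor the short square-ended packing block) and, from the robot's side, push or tap it thin end first, lying flat on the bench and straight in under the gate's free half, until it jams firmly with the gate fully shut against its stop. Then let go, leaving the wedge jammed there.

Things in the scene. Friction and masses are not known exactly. Their poses are not given: they have to be found in the camera images.
- wedge_center (a point): Tall wooden wedge, loose, flat on the bench: 150 mm long, 30 wide, 5 high at the thin end rising evenly to 29, 80 g. Point: middle of length and width, 8.5 mm up. x points level to the thin end, z up. Hold it across its width 45 to 50 mm to -x of the point (24 mm high there), so the hand clears the gate. It is 15 mm high, like the gap under the gate, at x = +13 mm.
- slim_center (a point): Slim wooden wedge, a bystander: 100 mm long, 30 wide, 4 to 11 high. Point: middle of its length, half-way up. Axes as the tall wedge's.
- wedge_spot (a point): Where to wedge: point on the bench (z = 0) below the robot-side face of the shut gate. Fixed to the guard. x: level driving direction, square to the shut gate, into the guard; y: along the gate to its hinge. Gate 262 mm wide, 12 thick, from 15 to 115 mm above the bench; free edge at y = -80 mm, hinge at y = +192. Posts by the hinge and behind the free edge are 129 mm high. Bench clear for 100 mm behind the face.
- gate (a joint): Opening angle of the gate about its upright hinge, rad: 0 = shut on its stop, growing as the free edge swings out to the robot; it starts ajar by 0.03 to 0.15 and moves at under 1 N. A wedge driven under it carries it shut, then jams under its lower edge; 10 to 20 N of push jams it and friction keeps it jammed.
Mind the look-alikes: they are no part of the job. What is shaped like the part that bears wedge_center but purple, red or yellow is not meant.

How it is judged:
By the outcome, as a careful person would: the job done as asked, in the order asked, and still so for the second after the job is handed in, with the robot touching nothing.
It also fails if it takes over 48 s, if anything falls off the work surface, if the arm or the gripper's body presses on something with over 40 N, if the wrist force passes 120 N, or if a joint passes its speed limit or range.

### The arm

A 6-joint arm with a two-finger parallel gripper is mounted at the origin on the work surface. World frame = base frame: x ahead of the robot, y to its left, z up, the work surface at z = 0. Lengths are in m, angles in degrees, forces in N, time in s.
With the tool pointing down it reaches from about 0.35 to 0.95 m from the base axis. Payload 17.4 kg.
Tool frame: the origin (TCP) lies between the finger pads; the fingertips stand ctrl.finger_overhang ahead of it and the grasp point (between the pads) lies 8 mm behind it (ctrl.finger_overhang is the distance from the TCP to the fingertips, in m); x points along the fingers, y is the direction in which the jaws open and shut, and the axes are right-handed (so a half turn about x gives the same grasp; the last joint's range is limited). The gripper opens to 93 mm and grips with 3 to 60 N. Pads are 15 mm wide; open, the fingers measure 128 mm over their backs; the gripper's body (75 mm by 188 mm) begins 65 mm behind the grasp point.
Start: joints at [72.777, 6.646, 82.598, -0, 90.757, -2.166], TCP at [0.175, 0.652, 0.195] pointing down, gripper open.
Joint ranges: [-162.19, 162.19], [-47.58, 125.68], [4.15, 143.07], [-65.23, 245.23], [0.69, 171.88], [-170.13, 170.13]. Speed limits (degrees/s): [108.29, 108.29, 127.2, 180, 180, 180].

### API

Orientations are given as [roll, pitch, yaw] about the fixed x, y, z axes, in that order (R = Rz(yaw) Ry(pitch) Rx(roll)).
In Python, from workcell import ctrl gives the robot as it stands.
- The arm moves only by the shell command python3 -m inch 'ROWS'. ROWS is JSON, a list of rows, each an object with "jaw": the closure, from 0 (fully open) to 1 (shut); "dp": the shift along the tool's x, y, z in cm, a list of three; "dr": the turn, a rotation vector about the tool's x, y, z in rad, a list of three. A call has 1 to 12 rows; each row is the pose to reach, as a shift and turn from the pose commanded when the call began, along the tool's axes at that moment; what a row does not reach only later rows make up. A row lasts 1/8 s, in which the tool goes at most 62.5 mm and 10.7 degrees, less where a joint would pass 70% of its speed; a pose out of reach is approached as far as the arm can. A call with a gripper value outside its range is refused whole. The fingers move at their own pace and stop on an object; the grip force is fixed at half the most. Time passes only in rows, so rows that repeat a pose let the fingers close. It gives the time, the measured TCP pose, the force and the opening at its end, in the units of the state.
- ctrl.get_state(): the state, without advancing time (a new reading comes with each control period).
- ctrl.camera(name): name is "scene" or "side" or "wrist"; returns a dict with "frame" (420x560x3 uint8, blue, green, red), "z_map" (420x560 float32, m along the optical axis (not along the pixel's ray), 0 where there is no reading), "camera_matrix" (3x3 intrinsics, pixels), "world_from_camera" (4x4, takes a point from camera to world coordinates); the wrist camera has in their place "hand_eye" (4x4, takes a point from camera to tool coordinates, whose origin is the TCP and whose axes are the tool frame's). Camera axes: x right, y up, looking along -z (the intrinsics and any distortion apply to the point x, -y, -z); pixel columns grow to the right and rows downward; lengths in m; the calibration is good to about 2 mm. A picture is of the moment at which its call begins: read the wrist's pose just before it.
- ctrl.finish_job(): hands the job in, once; it reports no verdict.
The state is a dict: "t": time; "joint_positions": joint angles; "joint_velocities": joint speeds; "tau": joint torques, N m; "eef_pos": TCP position; "tcp_rot": TCP orientation; "ft_force": force on the tool from outside, world axes, zero at the start; "wrist_torque": the same for the moment, N m; "gripper_width": finger opening in m.
Only numpy, scipy, OpenCV 4.12 (cv2) and the standard library are available. Lean on these libraries where they do the work, as an engineer would, in place of code of your own. Each camera call takes 0.05 s, during which the arm holds its last target. There are 200 camera calls.

## Working session

There is one attempt and no reset: what is moved stays moved. The work goes in short steps, Python scripts to look and compute and a shell command to move; the robot and the scene stay as the last step left them, time stands still between calls to the robot, and variables do not carry over. Pictures are saved under pics/ and viewed, about 8 in all and at most 12, crops included, and the job is handed in when it is done.

```bash
ls; mkdir -p pics; cat > h.py <<'E'
import numpy as np, cv2, json
from workcell import ctrl
from scipy.spatial.transform import Rotation as R
def T_tool():
    s=ctrl.get_state(); T=np.eye(4)
    T[:3,:3]=R.from_euler('xyz',s['tcp_rot'],degrees=True).as_matrix(); T[:3,3]=s['eef_pos']; return T
def shot(name):
    T=T_tool(); c=ctrl.camera(name)
    c['T']=T@np.array(c['hand_eye']) if name=='wrist' else np.array(c['world_from_camera'])
    return c
def cloud(c):
    K=np.array(c['camera_matrix']); z=c['z_map']; v,u=np.indices(z.shape)
    P=np.stack([(u-K[0,2])/K[0,0]*z,-(v-K[1,2])/K[1,1]*z,-z],-1)
    W=P@c['T'][:3,:3].T+c['T'][:3,3]; W[z==0]=np.nan; return W
def ray(c,uv,h):
    K=np.array(c['camera_matrix']); d=c['T'][:3,:3]@np.array([(uv[0]-K[0,2])/K[0,0],-(uv[1]-K[1,2])/K[1,1],-1])
    o=c['T'][:3,3]; return o+d*(h-o[2])/d[2]
E
python3 - <<'E'
from h import *
s=ctrl.get_state(); print(s, ctrl.finger_overhang)
for n in ['scene','side']:
    c=shot(n); cv2.imwrite(f'pics/{n}0.png',c['frame']); np.savez(f'{n}0.npz',**c); print(n,c.keys(),c['T'].round(3).tolist(),np.array(c['camera_matrix']).tolist())
E
```

```text
pics
{'t': 0.0, 'joint_positions': array([ 7.27759591e+01,  6.67582247e+00,  8.26362213e+01, -1.00647259e-03,
        9.07568112e+01, -2.16525241e+00]), 'joint_velocities': array([ 0.04494447,  0.08263883,  0.0101257 ,  0.00457167, -0.02347237,
       -0.00426201]), 'tau': array([ 2.33576793e-03, -7.21271968e+01, -6.22604942e+01,  7.81891099e-02,
        2.40194576e-02, -1.43179905e-04]), 'eef_pos': array([0.17530988, 0.65159229, 0.19438007]), 'tcp_rot': array([ -91.32786396,   89.93113764, -106.38666512]), 'ft_force': array([-0.31788082, -0.3724453 , -0.89049737]), 'wrist_torque': array([-0.01971513, -0.00756851, -0.02235537]), 'gripper_width': 0.09285106358842468} 0.011
scene dict_keys(['frame', 'z_map', 'camera_matrix', 'world_from_camera', 'T']) [[-0.221, -0.764, 0.606, 1.161], [0.975, -0.171, 0.14, 0.045], [-0.003, 0.621, 0.783, 0.781], [0.0, 0.0, 0.0, 1.0]] [[402.5475570610422, 0.0, 284.5657143266455], [0.0, 402.5475570610422, 212.1352961829652], [0.0, 0.0, 1.0]]
side dict_keys(['frame', 'z_map', 'camera_matrix', 'world_from_camera', 'T']) [[0.878, 0.357, -0.318, 0.241], [-0.478, 0.675, -0.562, -0.717], [0.014, 0.645, 0.764, 0.861], [0.0, 0.0, 0.0, 1.0]] [[450.6704265090527, 0.0, 277.5365394249749], [0.0, 450.6704265090527, 210.10229422911658], [0.0, 0.0, 1.0]]
```

View pics/scene0.png

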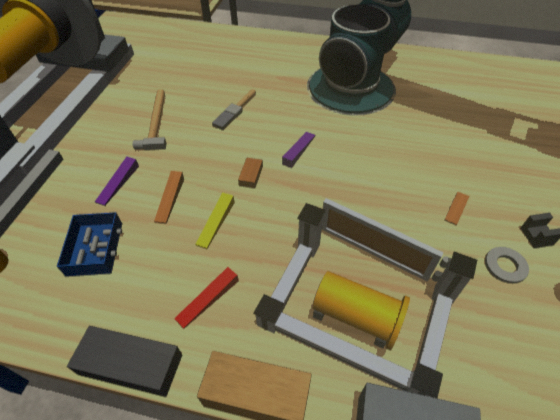

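View pics/side0.png

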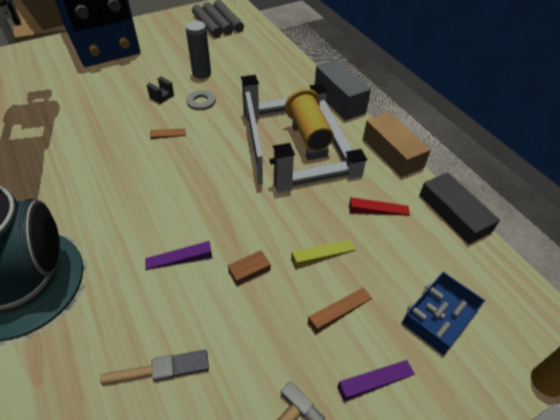

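Both views show the guard, with its posts at scene px (312,220), (457,270), (268,310) and (425,380). The gate on its robot side is slightly ajar.

Things that could be taken for the tall wedge, in scene px:
- orange-brown at (169,197): long, so my choice
- short packing block at (251,172)
- small, slim orange piece at (457,208)
- purple at (116,180) and (299,148), yellow at (215,220), red at (207,297): wrong colours

Next I measure sizes and heights.

```bash
cat > m.py <<'E'
from h import *
def load(n): return dict(np.load(n+'0.npz'))
E
python3 - <<'E'
from m import *
for n,cands in [('scene',{'tall':(169,197),'block':(251,172),'slim':(457,208)}),('side',{'tall':(340,309),'block':(250,266),'slim':(168,133)})]:
    c=load(n); W=cloud(c); hsv=cv2.cvtColor(c['frame'],cv2.COLOR_BGR2HSV)
    for k,(u,v) in cands.items():
        print(n,k,'hsv',hsv[v,u],'W',W[v,u].round(4))
        m=(cv2.inRange(hsv,(0,120,40),(14,255,255)))
        nl,lab,st,_=cv2.connectedComponentsWithStats(m)
        L=lab[v,u]
        if L==0: print('no'); continue
        mm=lab==L; P=W[mm]; P=P[~np.isnan(P[:,0])]; 
        top=P[P[:,2]>0.002]
        r=cv2.minAreaRect((top[:,:2]*1000).astype(np.float32)); print(st[L],'rect',np.round(r[0],1),np.round(r[1],1),round(r[2],1),'z',np.percentile(P[:,2],[2,50,98]).round(4))
        # slope fit
        ct=top[:,:2].mean(0); A=np.c_[top[:,:2]-ct,np.ones(len(top))]; print('grad',np.linalg.lstsq(A,top[:,2],rcond=None)[0].round(3))
c=load('scene');s=load('side')
a=cv2.resize(c['frame'][150:240,130:270],None,fx=4,fy=4,interpolation=3)
b=cv2.resize(s['frame'][60:200,230:380],None,fx=3,fy=3,interpolation=3)
d=cv2.resize(c['frame'][190:340,240:490],None,fx=3,fy=3,interpolation=3)
cv2.imwrite('pics/cropA.png',a); 
o=np.zeros((870,760,3),np.uint8)
cv2.imwrite('pics/cropB.png',d[:450,:750])
E
```

```text
scene tall hsv [ 14 164 152] W [ 0.5867 -0.3843  0.0165]
[155 172  27  51 528] rect [ 582.8 -387.5] [148.1  29.7] 4.2 z [0.0044 0.0156 0.0281]
grad [-0.16  -0.001  0.016]
scene block hsv [ 14 162 135] W [ 0.4695 -0.2037  0.0286]
[240 159  20  23 209] rect [ 456.9 -209.3] [78.3 40.2] 1.0 z [0.0235 0.0257 0.0282]
grad [-0.002  0.009  0.026]
scene slim hsv [ 14 163 149] W [0.4578 0.3193 0.0075]
[446 193  22  31 256] rect [455.7 318.7] [26.9 97. ] 70.8 z [0.0023 0.0065 0.011 ]
grad [-0.057  0.032  0.007]
side tall hsv [ 13 146 133] W [ 0.5786 -0.393   0.0177]
[309 289  62  43 936] rect [ 582.6 -389.8] [149.6  30.5] 5.0 z [0.0045 0.0173 0.0283]
grad [-0.143  0.056  0.017]
side block hsv [ 14 148 122] W [nan nan nan]
[229 252  41  31 681] rect [ 457.1 -212.5] [83.7 45.7] 0.7 z [0.02   0.0252 0.0283]
grad [0.006 0.023 0.025]
side slim hsv [ 13 145 135] W [0.4571 0.3167 0.0051]
[151 129  34   9 221] rect [456.2 317.3] [31.2 94. ] 71.2 z [0.0014 0.0063 0.0112]
grad [-0.063 -0.001  0.007]
```

View pics/cropA.png

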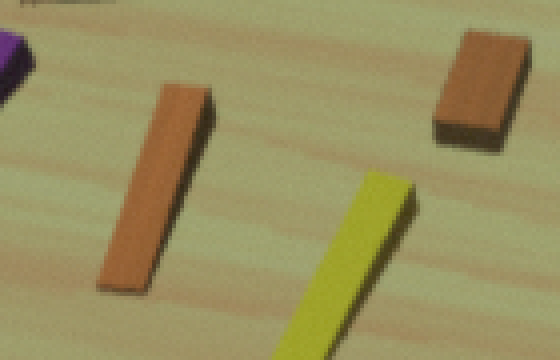

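View pics/cropB.png

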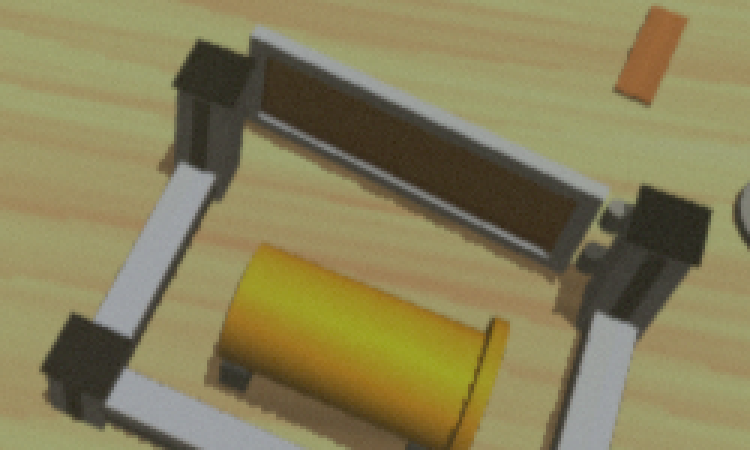

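The crop confirms the brown wedge at scene (169,197): 149 x 30 mm, 5 to 28 mm high, thin end towards +x. The packing block is 26 mm high and flat; the slim piece is 97 mm long and 11 mm high. Next, the guard geometry.

```bash
python3 - <<'E'
from m import *
for n in ['scene','side']:
    c=load(n); W=cloud(c); W=np.nan_to_num(W,nan=-9)
    box=(W[...,0]>.45)&(W[...,0]<1.05)&(W[...,1]>-.25)&(W[...,1]<.45)
    for nm,lo,hi in [('caps',.122,.14),('gate',.105,.120),('mid',.02,.1)]:
        m=(box&(W[...,2]>lo)&(W[...,2]<hi)).astype(np.uint8)
        nl,lab,st,_=cv2.connectedComponentsWithStats(m)
        for i in range(1,nl):
            if st[i,4]<25: continue
            P=W[lab==i]; r=cv2.minAreaRect((P[:,:2]*1000).astype(np.float32))
            print(n,nm,st[i],np.round(r[0],1),np.round(r[1],1),round(r[2],1),'z',np.percentile(P[:,2],[5,50,95]).round(4))
E
```

```text
scene caps [297 203  28  23 388] [648.9 -17.6] [44.6 45.8] 76.8 z [0.1257 0.1283 0.1299]
scene caps [449 252  29  28 512] [705.6 282. ] [44.4 45.9] 76.9 z [0.1257 0.1282 0.13  ]
scene gate [323 199 120  60 959] [638.6 125.1] [261.9  15.2] 70.4 z [0.1062 0.1135 0.1157]
scene gate [299 217  24  14  96] [662.2 -11. ] [26.  52.3] 30.2 z [0.1055 0.1125 0.1186]
scene gate [442 257  10   6  41] [686.5 258.2] [12.3 15.8] 7.9 z [0.1053 0.1069 0.1088]
scene gate [447 268  24  15 115] [722.4 275.6] [42.4 16. ] 57.7 z [0.1057 0.1118 0.1188]
scene gate [ 319  274   91   60 1539] [802.8 105.9] [159.9  74.7] 76.8 z [0.1053 0.108  0.1165]
scene mid [238 166  22  18 269] [ 476.1 -209.1] [46.5 52. ] 90.0 z [0.0225 0.0253 0.0276]
scene mid [218 193  16  21 165] [ 582.2 -241. ] [24.1 56. ] 81.9 z [0.0203 0.0243 0.0291]
scene mid [  253   206   228   214 13146] [818.8 131.5] [425.5 347.5] 72.2 z [0.0257 0.0499 0.0904]
scene mid [209 267  29  26 323] [ 785.5 -178.7] [31.3 59.2] 59.6 z [0.0203 0.0238 0.0286]
scene mid [326 271  79  32 137] [773.5 108.3] [150.8  21.4] 82.3 z [0.0896 0.0973 0.0998]
scene mid
[... 649 characters left out ...]
  20  12  87] [639.1 -28.8] [26.4 50.8] 39.0 z [0.1057 0.1124 0.1192]
side mid [ 250   60  121  129 5769] [838.1 131. ] [423.6 364.4] 76.8 z [0.0249 0.0602 0.0939]
side mid [242  89  21  96 395] [644.8 149.6] [320.7  12.3] 71.3 z [0.0241 0.0484 0.0936]
side mid [ 364  112   67   62 2223] [983.4 -51. ] [ 84.3 184.5] 0.0 z [0.0259 0.0679 0.0716]
side mid [421 173  37  27 464] [ 983.8 -230.1] [41.2 83.6] 88.9 z [0.0251 0.049  0.0518]
side mid [350 197  26  13 218] [ 786.2 -180.6] [34.4 62.3] 57.9 z [0.0205 0.0238 0.0285]
side mid [291 248  24  14 166] [ 581.5 -241.2] [23.8 54.5] 83.4 z [0.0205 0.0244 0.0291]
side mid [242 251  29  24 404] [ 475.7 -211.2] [51.  45.9] 0.5 z [0.0218 0.0251 0.0276]
```

Measured, with the two views agreeing:

| Item | Result |
|---|---|
| Guard yaw | -13.1° |
| Gate angle | about 0.107 rad ajar |
| Hinge | (0.685, 0.258) |
| wedge_spot | about (0.636, 0.073) |

The stop post's front face falls at x≈+11.5 mm in the spot frame, where 12 is expected. Next I work out the moves.

```bash
cat >> h.py <<'E'
def goto(p,wyaw,T=None):
    "target TCP, tool straight down, jaw axis square to heading wyaw (deg): dp cm, dr for both grasps"
    T=T_tool() if T is None else T
    Rt=T[:3,:3]; a=np.radians(wyaw)
    print('dp',(Rt.T@(np.array(p)-T[:3,3])*100).round(2))
    for s in (1,-1):
        x=np.array([0,0,-1.]); y=s*np.array([-np.sin(a),np.cos(a),0]); G=np.c_[x,y,np.cross(x,y)]
        print('dr',s,R.from_matrix(Rt.T@G).as_rotvec().round(3))
E
python3 - <<'E'
from h import *
T=T_tool(); print(T.round(3))
print('jaw yaw',np.degrees(np.arctan2(T[1,1],T[0,1])))
goto([.45,.10,.20],4.6); goto([.5355,-.392,.14],4.6)
E
```

```text
[[-0.     0.26   0.966  0.175]
 [-0.001  0.966 -0.26   0.652]
 [-1.    -0.001 -0.     0.194]
 [ 0.     0.     0.     1.   ]]
jaw yaw 74.94358883988377
dp [ -0.5  -46.13  40.86]
dr 1 [-0.343 -0.     0.001]
dr -1 [2.799e+00 1.000e-03 0.000e+00]
dp [  5.54 -91.42  61.89]
dr 1 [-0.343 -0.     0.001]
dr -1 [2.799e+00 1.000e-03 0.000e+00]
```

```bash
python3 -m inch '[{"jaw":0,"dp":[-0.5,-46,41],"dr":[1.4,0,0]},{"jaw":0,"dp":[-0.5,-46,41],"dr":[1.4,0,0]},{"jaw":0,"dp":[-0.5,-46,41],"dr":[1.4,0,0]},{"jaw":0,"dp":[-0.5,-46,41],"dr":[1.4,0,0]},{"jaw":0,"dp":[-0.5,-46,41],"dr":[1.4,0,0]},{"jaw":0,"dp":[-0.5,-46,41],"dr":[1.4,0,0]},{"jaw":0,"dp":[-0.5,-46,41],"dr":[1.4,0,0]},{"jaw":0,"dp":[-0.5,-46,41],"dr":[1.4,0,0]},{"jaw":0,"dp":[-0.5,-46,41],"dr":[1.4,0,0]},{"jaw":0,"dp":[-0.5,-46,41],"dr":[1.4,0,0]},{"jaw":0,"dp":[-0.5,-46,41],"dr":[1.4,0,0]},{"jaw":0,"dp":[-0.5,-46,41],"dr":[1.4,0,0]}]'
python3 - <<'E'
from h import *
print(T_tool().round(3), ctrl.get_state()['joint_positions'].round(1)); goto([.5355,-.392,.14],4.6)
E
```

```text
t: 1.6
eef_pos: [0.4516, 0.1013, 0.1999]
tcp_rot: [-99.8, 90.0, 164.9]
ft_force: [0.9, 0.1, -0.1]
gripper_width: 0.0928
[[-0.001  0.996 -0.092  0.452]
 [ 0.    -0.092 -0.996  0.101]
 [-1.    -0.001 -0.     0.2  ]
 [ 0.     0.     0.     1.   ]] [  9.5 -20.6 107.    0.   93.7  14.8]
dp [ 5.98 12.92 48.34]
dr 1 [-1.744e+00 -1.000e-03  0.000e+00]
dr -1 [1.398e+00 0.000e+00 1.000e-03]
```

```bash
python3 -m inch '[{"jaw":0,"dp":[0,12.9,48.3],"dr":[1.4,0,0]},{"jaw":0,"dp":[0,12.9,48.3],"dr":[1.4,0,0]},{"jaw":0,"dp":[0,12.9,48.3],"dr":[1.4,0,0]},{"jaw":0,"dp":[0,12.9,48.3],"dr":[1.4,0,0]},{"jaw":0,"dp":[0,12.9,48.3],"dr":[1.4,0,0]},{"jaw":0,"dp":[0,12.9,48.3],"dr":[1.4,0,0]},{"jaw":0,"dp":[0,12.9,48.3],"dr":[1.4,0,0]},{"jaw":0,"dp":[0,12.9,48.3],"dr":[1.4,0,0]},{"jaw":0,"dp":[0,12.9,48.3],"dr":[1.4,0,0]},{"jaw":0,"dp":[6,12.9,48.3],"dr":[1.4,0,0]},{"jaw":0,"dp":[6,12.9,48.3],"dr":[1.4,0,0]},{"jaw":0,"dp":[6,12.9,48.3],"dr":[1.4,0,0]}]'
python3 - <<'E'
from h import *
c=shot('wrist'); cv2.imwrite('pics/w1.png',c['frame'])
hsv=cv2.cvtColor(c['frame'],cv2.COLOR_BGR2HSV); m=cv2.inRange(hsv,(0,110,40),(15,255,255))
nl,lab,st,ce=cv2.connectedComponentsWithStats(m); W=cloud(c)
for i in range(1,nl):
    if st[i,4]<400: continue
    P=W[lab==i]; P=P[~np.isnan(P[:,0])]; P=P[P[:,2]<.06]; P=P[P[:,2]>.003]
    if len(P)<100: continue
    r=cv2.minAreaRect((P[:,:2]*1000).astype(np.float32)); print(st[i],np.round(r[0],1),np.round(r[1],1),r[2],np.percentile(P[:,2],[2,50,98]).round(4))
print(T_tool()[:3,3]); goto([.5355,-.392,.014],4.6)
E
```

```text
t: 3.1
eef_pos: [0.5367, -0.3907, 0.1424]
tcp_rot: [140.9, 89.9, -34.5]
ft_force: [-0.6, -0.2, 1.0]
gripper_width: 0.093
[ 261   67   36  165 5194] [ 583.7 -388.8] [148.1  29.5] 4.892951488494873 [0.0049 0.0161 0.0279]
[  66  216   50   80 2679] [ 461.4 -210.9] [79.1 45. ] 1.011781930923462 [0.0234 0.0254 0.0268]
[ 0.53695189 -0.39119223  0.14303932]
dp [12.9   0.04  0.18]
dr 1 [ 3.142e+00 -3.000e-03  3.000e-03]
dr -1 [-0.    -0.002 -0.002]
```

View pics/w1.png

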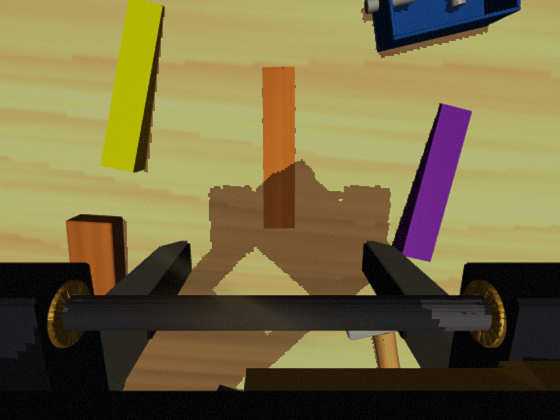

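The view matches: the brown wedge is centred at (279,147) with clear space on both sides for the fingers. The wrist depth gives centre (0.584,-0.389) at 4.9°, agreeing with the earlier fit. Next: descend, grip, lift slightly.

```bash
python3 -m inch '[{"jaw":0,"dp":[5,0.1,0],"dr":[0,0,0]},{"jaw":0,"dp":[9,0.1,0],"dr":[0,0,0]},{"jaw":0,"dp":[11.5,0.1,0],"dr":[0,0,0]},{"jaw":0,"dp":[12.5,0.1,0],"dr":[0,0,0]},{"jaw":0,"dp":[12.5,0.1,0],"dr":[0,0,0]},{"jaw":1,"dp":[12.5,0.1,0],"dr":[0,0,0]},{"jaw":1,"dp":[12.5,0.1,0],"dr":[0,0,0]},{"jaw":1,"dp":[12.5,0.1,0],"dr":[0,0,0]},{"jaw":1,"dp":[12.5,0.1,0],"dr":[0,0,0]},{"jaw":1,"dp":[12.5,0.1,0],"dr":[0,0,0]},{"jaw":1,"dp":[12.5,0.1,0],"dr":[0,0,0]},{"jaw":1,"dp":[12.5,0.1,0],"dr":[0,0,0]}]'
python3 - <<'E'
from h import *
s=ctrl.get_state();print(s['ft_force'],s['gripper_width'],s['joint_positions'].round(1))
ex=np.array([.974,-.2267,0]); spot=np.array([.636,.073,0])
T=T_tool();print(T[:3,3])
for d in (-.25,-.18):
    goto(spot+ex*d+[0,0,.08],-13.1)
E
```

```text
t: 4.65
eef_pos: [0.5359, -0.3927, 0.0151]
tcp_rot: [-25.5, 90.0, 159.0]
ft_force: [0.4, 0.2, 0.8]
gripper_width: 0.0277
[0.41937456 0.16035936 0.77548668] 0.027675032781528733 [-38.4  11.2  94.6  -0.   74.2  47.1]
[ 0.53594075 -0.39269161  0.01514607]
dp [ -6.48 -53.2   10.19]
dr 1 [-2.834 -0.     0.   ]
dr -1 [0.307 0.    0.   ]
dp [ -6.48 -51.09   3.52]
dr 1 [-2.834 -0.     0.   ]
dr -1 [0.307 0.    0.   ]
```

Gripped: opening 27.7 mm, TCP 48 mm behind the wedge centre. Next I carry it lifted and pulled back, so the tip clears the ajar gate's free edge at (0.595, 0.00).

```bash
python3 -m inch '[{"jaw":1,"dp":[-4,0,1],"dr":[0,0,0]},{"jaw":1,"dp":[-8,-3,5],"dr":[0,0,0]},{"jaw":1,"dp":[-8,-8,10],"dr":[0.3,0,0]},{"jaw":1,"dp":[-8,-53.2,10.2],"dr":[0.307,0,0]},{"jaw":1,"dp":[-8,-53.2,10.2],"dr":[0.307,0,0]},{"jaw":1,"dp":[-8,-53.2,10.2],"dr":[0.307,0,0]},{"jaw":1,"dp":[-8,-53.2,10.2],"dr":[0.307,0,0]},{"jaw":1,"dp":[-8,-53.2,10.2],"dr":[0.307,0,0]},{"jaw":1,"dp":[-8,-53.2,10.2],"dr":[0.307,0,0]},{"jaw":1,"dp":[-8,-53.2,10.2],"dr":[0.307,0,0]},{"jaw":1,"dp":[-8,-53.2,10.2],"dr":[0.307,0,0]},{"jaw":1,"dp":[-8,-53.2,10.2],"dr":[0.307,0,0]}]'
python3 - <<'E'
from h import *
s=ctrl.get_state();print(s['ft_force'],s['gripper_width'],s['joint_positions'].round(1))
c=shot('wrist'); cv2.imwrite('pics/w2.png',c['frame'])
W=cloud(c); T=T_tool(); print(T[:3,3])
hsv=cv2.cvtColor(c['frame'],cv2.COLOR_BGR2HSV); m=cv2.inRange(hsv,(0,110,40),(15,255,255))
nl,lab,st,ce=cv2.connectedComponentsWithStats(m)
for i in range(1,nl):
    if st[i,4]<400: continue
    P=W[lab==i]; P=P[~np.isnan(P[:,0])]; P=P[P[:,2]<.14]
    if len(P)<100: continue
    r=cv2.minAreaRect((P[:,:2]*1000).astype(np.float32)); print(st[i],np.round(r[0],1),np.round(r[1],1),r[2],np.percentile(P[:,2],[2,50,98]).round(4))
g=(W[...,2]>.108)&(W[...,2]<.120)&(W[...,0]>.55)
n,l,s_,_=cv2.connectedComponentsWithStats(g.astype(np.uint8))
for i in range(1,n):
    if s_[i,4]<100: continue
    r=cv2.minAreaRect((W[l==i][:,:2]*1000).astype(np.float32)); print('gate?',s_[i],r)
ex=np.array([.974,-.2267,0]); spot=np.array([.636,.073,0])
goto(spot+ex*-.19+[0,0,.015],-13.1)
E
```

```text
t: 6.15
eef_pos: [0.3921, 0.1308, 0.0952]
tcp_rot: [-144.3, 90.0, 22.8]
ft_force: [0.2, 0.0, 0.1]
gripper_width: 0.0007
[0.16012816 0.00126917 0.12271809] 0.0006998070506797398 [ 14.9 -25.7 120.3   0.   85.4 117.8]
[0.39224537 0.12981351 0.09514126]
[  26  123   41  118 4203] [456.1 319. ] [31.9 99.1] 71.41307830810547 [0.003  0.0069 0.0108]
dp [ 8.01  0.02 -6.03]
dr 1 [-3.139  0.    -0.   ]
dr -1 [ 0.002 -0.    -0.   ]
```

View pics/w2.png

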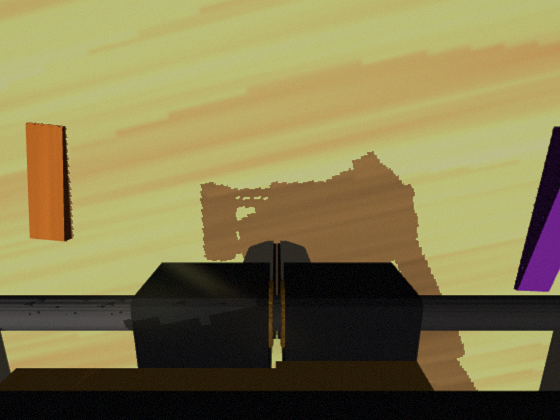

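The gripper came up empty: opening 0.7 mm and no wedge in view. It slipped out, so I locate it again.

```bash
python3 - <<'E'
from h import *
for n in ['scene','side']:
    c=shot(n); np.savez(n+'1.npz',**c); cv2.imwrite(f'pics/{n}1.png',c['frame']); W=cloud(c); hsv=cv2.cvtColor(c['frame'],cv2.COLOR_BGR2HSV)
    nl,lab,st,ce=cv2.connectedComponentsWithStats(cv2.inRange(hsv,(0,115,40),(14,255,255)))
    for i in range(1,nl):
        if st[i,4]<150: continue
        P=W[lab==i]; P=P[~np.isnan(P[:,0])]; P=P[(P[:,2]>.002)&(P[:,2]<.06)]
        if len(P)<80: continue
        r=cv2.minAreaRect((P[:,:2]*1000).astype(np.float32)); A=np.c_[P[:,:2]-P[:,:2].mean(0),np.ones(len(P))]
        print(n,st[i],np.round(r[0],1),np.round(r[1],1),round(r[2],1),np.percentile(P[:,2],[2,50,98]).round(4),np.linalg.lstsq(A,P[:,2],rcond=None)[0].round(3))
E
```

```text
scene [240 159  22  22 214] [ 457.6 -209.2] [81.2 40.4] 1.3 [0.0227 0.0256 0.0281] [0.003 0.005 0.026]
scene [155 172  26  51 532] [ 583.3 -387.8] [145.6  29.8] 4.5 [0.0041 0.0157 0.028 ] [-0.16   0.001  0.016]
scene [446 194  21  30 279] [455.  318.5] [27.1 97. ] 71.6 [0.003  0.0065 0.0111] [-0.061  0.029  0.007]
scene [ 174  267   64   61 1199] [ 820.5 -199.7] [ 31.9 157.5] 58.9 [0.0037 0.0148 0.0278] [-0.198 -0.054  0.015]
side [349 197  61  19 773] [ 828.9 -194.3] [ 54.3 151.3] 59.5 [0.0031 0.015  0.0283] [-0.011  0.217  0.015]
side [229 252  41  33 772] [ 457.1 -212.7] [83.8 45.6] 1.7 [0.0088 0.0247 0.0282] [0.005 0.157 0.023]
side [309 289  62  44 947] [ 582.4 -390.2] [150.4  30. ] 5.0 [0.0044 0.017  0.0285] [-0.139  0.041  0.017]
```

View pics/side1.png

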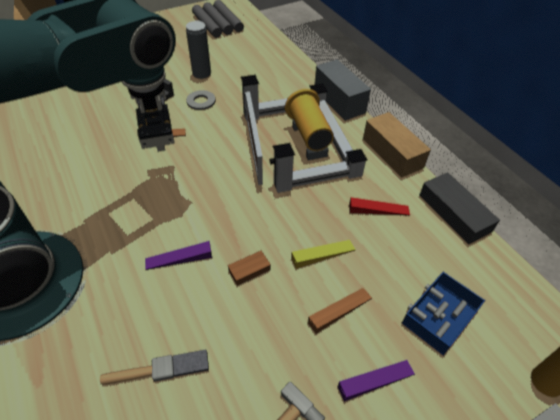

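The wedge still lies at (0.583,-0.388), undisturbed, at scene (169,197) and side (340,309). The fingers must not have been gripping firmly when I lifted. I go back and, this time, check the closing before lifting.

```bash
python3 -m inch '[{"jaw":0,"dp":[-3,53,-9],"dr":[-0.307,0,0]},{"jaw":0,"dp":[-3,53,-9],"dr":[-0.307,0,0]},{"jaw":0,"dp":[-3,53,-9],"dr":[-0.307,0,0]},{"jaw":0,"dp":[-3,53,-9],"dr":[-0.307,0,0]},{"jaw":0,"dp":[-3,53,-9],"dr":[-0.307,0,0]},{"jaw":0,"dp":[-3,53,-9],"dr":[-0.307,0,0]},{"jaw":0,"dp":[-3,53,-9],"dr":[-0.307,0,0]},{"jaw":0,"dp":[-3,53,-9],"dr":[-0.307,0,0]},{"jaw":0,"dp":[-3,53,-9],"dr":[-0.307,0,0]},{"jaw":0,"dp":[-3,53,-9],"dr":[-0.307,0,0]},{"jaw":0,"dp":[-3,53,-9],"dr":[-0.307,0,0]}]'
python3 - <<'E'
from h import *
goto([.5364,-.3927,.0135],4.8)
E
```

```text
t: 7.68
eef_pos: [0.3592, -0.4073, 0.1248]
tcp_rot: [-62.9, 90.0, 121.5]
ft_force: [-0.7, 0.1, -0.6]
gripper_width: 0.0929
dp [ 11.12  -0.08 -17.79]
dr 1 [ 3.135e+00  1.000e-03 -1.000e-03]
dr -1 [-0.007  0.     0.001]
```

```bash
python3 -m inch '[{"jaw":0,"dp":[2,-0.1,-17.8],"dr":[0,0,0]},{"jaw":0,"dp":[2,-0.1,-17.8],"dr":[0,0,0]},{"jaw":0,"dp":[3,-0.1,-17.8],"dr":[0,0,0]},{"jaw":0,"dp":[7,-0.1,-17.8],"dr":[0,0,0]},{"jaw":0,"dp":[10,-0.1,-17.8],"dr":[0,0,0]},{"jaw":0,"dp":[11.2,-0.1,-17.8],"dr":[0,0,0]},{"jaw":0,"dp":[11.2,-0.1,-17.8],"dr":[0,0,0]}]'
python3 - <<'E'
from h import *
goto([.5364,-.3927,.0135],4.8)
E
for i in 1 2 3; do :; done
python3 -m inch '[{"jaw":1,"dp":[0,0,0],"dr":[0,0,0]},{"jaw":1,"dp":[0,0,0],"dr":[0,0,0]},{"jaw":1,"dp":[0,0,0],"dr":[0,0,0]},{"jaw":1,"dp":[0,0,0],"dr":[0,0,0]},{"jaw":1,"dp":[0,0,0],"dr":[0,0,0]},{"jaw":1,"dp":[0,0,0],"dr":[0,0,0]},{"jaw":1,"dp":[0,0,0],"dr":[0,0,0]}]'
python3 -m inch '[{"jaw":1,"dp":[0,0,0],"dr":[0,0,0]},{"jaw":1,"dp":[0,0,0],"dr":[0,0,0]},{"jaw":1,"dp":[0,0,0],"dr":[0,0,0]},{"jaw":1,"dp":[0,0,0],"dr":[0,0,0]}]'
```

```text
t: 8.55
eef_pos: [0.5374, -0.3915, 0.0135]
tcp_rot: [-44.4, 90.0, 140.1]
ft_force: [0.4, 0.6, 0.4]
gripper_width: 0.0928
dp [-0.    0.11  0.11]
dr 1 [ 3.137  0.    -0.   ]
dr -1 [-0.005  0.     0.   ]
t: 9.43
eef_pos: [0.5375, -0.392, 0.0131]
tcp_rot: [-14.9, 90.0, 169.6]
ft_force: [-0.7, 0.7, -0.5]
gripper_width: 0.0274
t: 9.93
eef_pos: [0.5375, -0.392, 0.0131]
tcp_rot: [-47.5, 90.0, 137.1]
ft_force: [1.0, -0.3, 0.7]
gripper_width: 0.0005
```

The fingers shut completely while the wedge should be between them, so I look before doing anything else.

```bash
python3 - <<'E'
from h import *
ims=[]
c=shot('side'); a=cv2.resize(c['frame'][200:400,220:440],(440,400)); d=shot('wrist'); b=cv2.resize(d['frame'],(355,266))
o=np.zeros((400,800,3),np.uint8); o[:,:440]=a; o[:266,445:800]=b; cv2.imwrite('pics/grip.png',o)
for n,c in (('side',c),('wrist',d),('scene',shot('scene'))):
    W=cloud(c); hsv=cv2.cvtColor(c['frame'],cv2.COLOR_BGR2HSV)
    nl,lab,st,ce=cv2.connectedComponentsWithStats(cv2.inRange(hsv,(0,115,30),(15,255,255)))
    for i in range(1,nl):
        if st[i,4]<100: continue
        P=W[lab==i]; P=P[~np.isnan(P[:,0])]; P=P[(P[:,2]>.002)&(P[:,2]<.06)]
        if len(P)<80 : continue
        r=cv2.minAreaRect((P[:,:2]*1000).astype(np.float32))
        print(n,st[i],np.round(r[0],1),np.round(r[1],1),round(r[2],1),np.percentile(P[:,2],[2,50,98]).round(4))
E
```

```text
side [376 201  34  15 376] [ 853.1 -218.3] [47.1 84.4] 53.0 [0.0032 0.0105 0.0184]
side [229 250  41  35 797] [ 457.3 -211.1] [48.  84.1] 89.6 [0.0082 0.0247 0.0282]
side [340 295  17  16 174] [ 602.1 -387.2] [33.3 25. ] 10.4 [0.0089 0.0133 0.0176]
side [308 312  27  21 307] [ 531.2 -393.4] [46.8 32. ] 6.6 [0.0074 0.0244 0.0289]
wrist [  250    27    58   268 11632] [ 584.1 -388.8] [148.7  30.1] 4.9 [0.0047 0.0137 0.0233]
wrist [  0 269  36  27 729] [ 497.3 -226.9] [26.3 13.4] 50.7 [0.0025 0.0113 0.0253]
wrist [   0  330   48   43 1290] [ 448.9 -231.6] [44.5  7.3] 4.5 [0.0029 0.019  0.0263]
scene [239 158  23  25 371] [ 457.5 -209.2] [43.4 85.3] 89.8 [0.0227 0.0256 0.0286]
scene [155 176  28  47 525] [ 586.5 -387.9] [144.3  31.9] 5.1 [0.0041 0.0142 0.0252]
scene [446 193  23  31 371] [455.9 318.7] [29.  98.4] 71.0 [0.0025 0.0066 0.0113]
scene [ 174  267   64   62 1217] [ 821.3 -206.9] [ 43.8 148.7] 59.6 [0.0037 0.0145 0.0278]
```

View pics/grip.png

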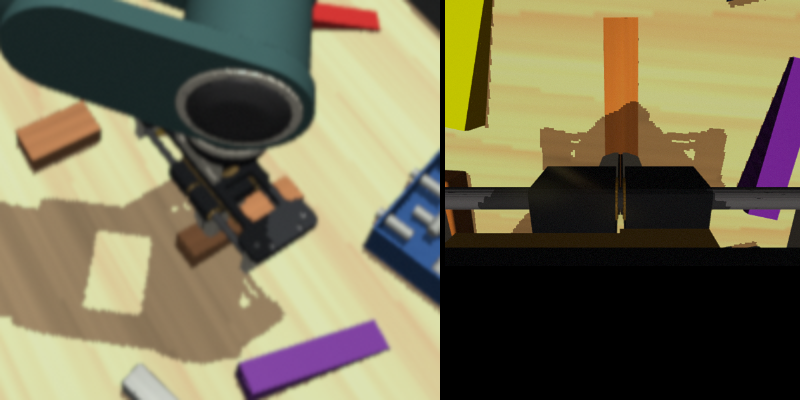

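The fingers are shut above the wedge rather than around it: side crop (270,215), wrist inset (620,160). I measure the actual fingertip position in tool coordinates from the wrist depth.

```bash
python3 - <<'E'
from h import *
print(ctrl.finger_overhang, [a for a in dir(ctrl) if not a.startswith('_')])
T=T_tool(); c=shot('wrist'); W=cloud(c); P=(W-T[:3,3])@T[:3,:3]*1000
for v in range(236,300,6): print(v,[P[v,u].round(0).tolist() for u in (255,268,276,283)])
for n in('side','scene'):
    s=shot(n); W=cloud(s); Q=(W-T[:3,3])@T[:3,:3]*1000
    hsv=cv2.cvtColor(s['frame'],cv2.COLOR_BGR2HSV)
    m=(abs(Q[...,1])<60)&(abs(Q[...,2])<40)&(Q[...,0]<13)&(hsv[...,1]<100)&(W[...,2]>.004)
    q=Q[m]; print(n,len(q)); q=q[np.argsort(-q[:,0])][:60:4]; print(q.round(0).tolist())
E
```

```text
0.011 ['PlanningError', 'camera', 'finger_overhang', 'finish_job', 'get_state']
236 [[-10.0, -13.0, -7.0], [-10.0, -5.0, -7.0], [-10.0, -0.0, -7.0], [-9.0, 4.0, -7.0]]
242 [[-9.0, -13.0, -3.0], [-25.0, -5.0, -9.0], [-11.0, -0.0, -4.0], [-25.0, 3.0, -9.0]]
248 [[-34.0, -11.0, -9.0], [-35.0, -4.0, -9.0], [-30.0, -0.0, -8.0], [-34.0, 3.0, -9.0]]
254 [[-43.0, -10.0, -9.0], [-42.0, -4.0, -9.0], [-39.0, -0.0, -8.0], [-42.0, 3.0, -9.0]]
260 [[-49.0, -10.0, -9.0], [-49.0, -4.0, -9.0], [-44.0, -0.0, -7.0], [-49.0, 3.0, -9.0]]
266 [[-115.0, -5.0, -36.0], [-114.0, -2.0, -35.0], [-46.0, -0.0, -4.0], [-56.0, 3.0, -9.0]]
272 [[-119.0, -5.0, -36.0], [-118.0, -2.0, -36.0], [-45.0, -0.0, -1.0], [-61.0, 3.0, -9.0]]
278 [[-121.0, -5.0, -36.0], [-121.0, -2.0, -36.0], [-47.0, -0.0, 1.0], [-68.0, 2.0, -9.0]]
284 [[-124.0, -5.0, -35.0], [-124.0, -2.0, -36.0], [-47.0, -0.0, 4.0], [-120.0, 1.0, -34.0]]
290 [[-126.0, -5.0, -35.0], [-127.0, -2.0, -36.0], [-48.0, -0.0, 7.0], [-124.0, 1.0, -34.0]]
296 [[-129.0, -5.0, -35.0], [-129.0, -2.0, -35.0], [-121.0, -0.0, -31.0], [-125.0, 1.0, -33.0]]
side 4686
[[9.0, 45.0, -11.0], [-4.0, 16.0, -26.0], [-26.0, -0.0, 7.0], [-28.0, 3.0, 9.0], [-29.0, 9.0, 9.0], [-32.0, -3.0, 8.0], [-33.0, 14.0, 4.0], [-34.0, -2.0, 7.0], [-35.0, -9.0, 9.0], [-36.0, 10.0, 9.0], [-38.0, 8.0, 10.0], [-39.0, 13.0, 8.0], [-40.0, -8.0, 8.0], [-40.0, 15.0, 5.0], [-43.0, 5.0, 8.0]]
scene 3021
[[9.0, -52.0, -19.0], [-29.0, -1.0, -8.0], [-31.0, 1.0, -7.0], [-32.0, 11.0, -7.0], [-34.0, 1.0, -7.0], [-34.0, 3.0, -7.0], [-37.0, -14.0, -11.0], [-38.0, -9.0, -9.0], [-38.0, 7.0, -8.0], [-39.0, -14.0, -9.0], [-40.0, 7.0, -7.0], [-41.0, -1.0, -6.0], [-42.0, 4.0, -8.0], [-43.0, -12.0, -7.0], [-44.0, 11.0, -8.0]]
```

With the fingers shut, the tips sit at tool x ≈ -25 mm, not the stated +11, which is 35 mm too high. I check whether that depends on the opening (fingers that swing) or is a constant error.

```bash
cat > tip.py <<'E'
from h import *
T=T_tool(); c=shot('wrist'); W=cloud(c); P=(W-T[:3,3])@T[:3,:3]*1000
hsv=cv2.cvtColor(c['frame'],cv2.COLOR_BGR2HSV)
m=(abs(P[...,1])<70)&(abs(P[...,2])<25)&(P[...,0]>-80)&(W[...,2]>.033)
q=P[m]
for s in(-1,1):
    a=q[q[:,1]*s>0]; 
    if len(a): a=a[np.argsort(-a[:,0])]; print(s,len(a),a[:40:5].round(0).tolist())
print(ctrl.get_state()['gripper_width'],T[:3,3].round(4))
E
python3 -m inch '[{"jaw":1,"dp":[-4,0,0],"dr":[0,0,0]},{"jaw":0.6,"dp":[-4,0,0],"dr":[0,0,0]},{"jaw":0.6,"dp":[-4,0,0],"dr":[0,0,0]},{"jaw":0.6,"dp":[-4,0,0],"dr":[0,0,0]},{"jaw":0.6,"dp":[-4,0,0],"dr":[0,0,0]},{"jaw":0.6,"dp":[-4,0,0],"dr":[0,0,0]},{"jaw":0.6,"dp":[-4,0,0],"dr":[0,0,0]}]'; python3 tip.py
python3 -m inch '[{"jaw":0,"dp":[0,0,0],"dr":[0,0,0]},{"jaw":0,"dp":[0,0,0],"dr":[0,0,0]},{"jaw":0,"dp":[0,0,0],"dr":[0,0,0]},{"jaw":0,"dp":[0,0,0],"dr":[0,0,0]},{"jaw":0,"dp":[0,0,0],"dr":[0,0,0]},{"jaw":0,"dp":[0,0,0],"dr":[0,0,0]}]'; python3 tip.py
```

```text
t: 11.1
eef_pos: [0.5375, -0.392, 0.053]
tcp_rot: [-45.9, 90.0, 138.6]
ft_force: [0.4, 0.2, 0.1]
gripper_width: 0.0374
-1 1945 [[-23.0, -20.0, -9.0], [-23.0, -19.0, -4.0], [-24.0, -19.0, 2.0], [-24.0, -19.0, 3.0], [-25.0, -19.0, 5.0], [-25.0, -19.0, -3.0], [-25.0, -19.0, 4.0], [-25.0, -26.0, -9.0]]
1 1943 [[-22.0, 20.0, -8.0], [-23.0, 20.0, -8.0], [-24.0, 19.0, -7.0], [-24.0, 18.0, -2.0], [-24.0, 21.0, -9.0], [-25.0, 21.0, -9.0], [-25.0, 22.0, -9.0], [-25.0, 22.0, -9.0]]
0.03738490939307803 [ 0.5375 -0.392   0.053 ]
t: 11.9
eef_pos: [0.5375, -0.392, 0.0532]
tcp_rot: [125.5, 90.0, -49.9]
ft_force: [-0.3, 1.1, -0.1]
gripper_width: 0.0911
-1 2750 [[-22.0, -47.0, -7.0], [-23.0, -46.0, -8.0], [-23.0, -46.0, -4.0], [-24.0, -47.0, -8.0], [-24.0, -46.0, -7.0], [-24.0, -51.0, -9.0], [-24.0, -46.0, -5.0], [-25.0, -46.0, -4.0]]
1 2746 [[-22.0, 46.0, -7.0], [-23.0, 45.0, -4.0], [-23.0, 49.0, -9.0], [-24.0, 45.0, -1.0], [-24.0, 45.0, 6.0], [-24.0, 45.0, -3.0], [-24.0, 47.0, -9.0], [-24.0, 45.0, 6.0]]
0.0920361493144305 [ 0.5375 -0.392   0.0532]
```

The offset is constant at every opening, and the scene, side and wrist cameras all show it. The real fingertips are 23 mm behind the reported TCP, so the stated +11 mm overhang is about 34 mm out. Lateral position is right. I'll work from the measured tip: tip z = eef_z + 0.023, which makes the grasp eef_z ≈ -0.018, approached stepwise with the force watched.

```bash
python3 -m inch '[{"jaw":0,"dp":[3,0.1,0.1],"dr":[0,0,0]},{"jaw":0,"dp":[5,0.1,0.1],"dr":[0,0,0]},{"jaw":0,"dp":[6,0.1,0.1],"dr":[0,0,0]},{"jaw":0,"dp":[6.5,0.1,0.1],"dr":[0,0,0]},{"jaw":0,"dp":[6.5,0.1,0.1],"dr":[0,0,0]}]'; python3 tip.py
python3 -m inch '[{"jaw":0,"dp":[0.3,0,0],"dr":[0,0,0]},{"jaw":0,"dp":[0.5,0,0],"dr":[0,0,0]},{"jaw":1,"dp":[0.5,0,0],"dr":[0,0,0]},{"jaw":1,"dp":[0.5,0,0],"dr":[0,0,0]},{"jaw":1,"dp":[0.5,0,0],"dr":[0,0,0]},{"jaw":1,"dp":[0.5,0,0],"dr":[0,0,0]},{"jaw":1,"dp":[0.5,0,0],"dr":[0,0,0]},{"jaw":1,"dp":[0.5,0,0],"dr":[0,0,0]},{"jaw":1,"dp":[0.5,0,0],"dr":[0,0,0]},{"jaw":1,"dp":[0.5,0,0],"dr":[0,0,0]},{"jaw":1,"dp":[0.5,0,0],"dr":[0,0,0]}]'; python3 -c "
from h import *
ex=np.array([.974,-.2267,0]); spot=np.array([.636,.073,0]);print(T_tool()[:3,3])
goto(spot+ex*-.25+[0,0,.06],-13.1)"
```

```text
t: 12.58
eef_pos: [0.5368, -0.3931, -0.0116]
tcp_rot: [131.2, 90.0, -44.3]
ft_force: [0.2, -0.5, 0.8]
gripper_width: 0.093
-1 1984 [[-45.0, -47.0, -2.0], [-45.0, -52.0, -9.0], [-45.0, -47.0, -7.0], [-45.0, -51.0, -9.0], [-45.0, -60.0, -9.0], [-45.0, -47.0, 8.0], [-45.0, -47.0, 2.0], [-45.0, -50.0, -9.0]]
1 1992 [[-45.0, 61.0, -9.0], [-45.0, 46.0, -1.0], [-45.0, 52.0, -9.0], [-45.0, 53.0, -9.0], [-45.0, 46.0, -2.0], [-45.0, 46.0, 6.0], [-45.0, 47.0, 4.0], [-46.0, 51.0, -9.0]]
0.092980620669672 [ 0.5368 -0.3931 -0.0116]
t: 14.0
eef_pos: [0.5366, -0.393, -0.0168]
tcp_rot: [-122.0, 90.0, 62.5]
ft_force: [0.9, -0.0, 0.5]
gripper_width: 0.0296
[ 0.53660642 -0.39304879 -0.01684907]
dp [ -7.68 -53.24  10.25]
dr 1 [-2.834 -0.    -0.   ]
dr -1 [ 0.307 -0.     0.   ]
```

The opening has stopped at 29.6 mm, so the wedge is gripped. Next: a small lift, confirm the grip, then carry.

```bash
python3 -m inch '[{"jaw":1,"dp":[-2,0,0],"dr":[0,0,0]},{"jaw":1,"dp":[-5,0,1],"dr":[0,0,0]},{"jaw":1,"dp":[-8,-3,5],"dr":[0,0,0]},{"jaw":1,"dp":[-8,-8,10],"dr":[0.2,0,0]},{"jaw":1,"dp":[-8,-53.2,10.2],"dr":[0.307,0,0]},{"jaw":1,"dp":[-8,-53.2,10.2],"dr":[0.307,0,0]},{"jaw":1,"dp":[-8,-53.2,10.2],"dr":[0.307,0,0]},{"jaw":1,"dp":[-8,-53.2,10.2],"dr":[0.307,0,0]},{"jaw":1,"dp":[-8,-53.2,10.2],"dr":[0.307,0,0]},{"jaw":1,"dp":[-8,-53.2,10.2],"dr":[0.307,0,0]},{"jaw":1,"dp":[-8,-53.2,10.2],"dr":[0.307,0,0]},{"jaw":1,"dp":[-8,-53.2,10.2],"dr":[0.307,0,0]}]'
python3 - <<'E'
from h import *
c=shot('wrist'); W=cloud(c); T=T_tool(); print(T[:3,3],ctrl.get_state()['gripper_width'])
hsv=cv2.cvtColor(c['frame'],cv2.COLOR_BGR2HSV); m=cv2.inRange(hsv,(0,110,40),(15,255,255))
nl,lab,st,ce=cv2.connectedComponentsWithStats(m)
for i in range(1,nl):
    if st[i,4]<400: continue
    P=W[lab==i]; P=P[~np.isnan(P[:,0])]; P=P[P[:,2]<.14]
    if len(P)<100: continue
    r=cv2.minAreaRect((P[:,:2]*1000).astype(np.float32)); print(st[i],np.round(r[0],1),np.round(r[1],1),r[2],np.percentile(P[:,2],[2,50,98]).round(4))
ex=np.array([.974,-.2267,0]); spot=np.array([.636,.073,0])
goto(spot+ex*-.19+[0,0,-.0165],-13.1)
E
```

```text
t: 15.5
eef_pos: [0.3925, 0.1322, 0.0647]
tcp_rot: [-142.2, 89.9, 24.9]
ft_force: [-0.2, -0.7, -1.7]
gripper_width: 0.03
[0.39260338 0.13276278 0.06463428] 0.029658013795915674
[  243     6    68   290 18358] [417.3 126.8] [ 53.  192.9] 77.540283203125 [0.0863 0.0963 0.1071]
[   0  123   52  131 5454] [455.9 319. ] [32.2 99.3] 71.2367935180664 [0.001  0.0067 0.0107]
dp [ 8.12  0.34 -6.05]
dr 1 [-3.138e+00 -2.000e-03 -2.000e-03]
dr -1 [ 0.004 -0.001  0.002]
```

The wedge is held: opening 29.7 mm, and it shows up lifted at z≈0.09. Next I lower it onto the bench 190 mm before the gate and check its line.

```bash
python3 -m inch '[{"jaw":1,"dp":[3,0.1,-4],"dr":[0,0,0]},{"jaw":1,"dp":[6,0.1,-6],"dr":[0,0,0]},{"jaw":1,"dp":[7.5,0.1,-6],"dr":[0,0,0]},{"jaw":1,"dp":[8,0.1,-6],"dr":[0,0,0]},{"jaw":1,"dp":[8,0.1,-6],"dr":[0,0,0]}]'
cat > fin.py <<'E'
from h import *
ex=np.array([.974,-.2267]); ey=np.array([.2267,.974]); spot=np.array([.636,.073])
s=ctrl.get_state(); print('t',s['t'],'ft',s['ft_force'].round(1),'along',(s['ft_force'][:2]@ex).round(1),s['gripper_width'].round(4))
T=T_tool(); d=T[:2,3]-spot; print('tcp in spot',(d@ex).round(4),(d@ey).round(4),'z',T[2,3].round(4))
for n in('wrist','scene','side'):
    c=shot(n); W=cloud(c); hsv=cv2.cvtColor(c['frame'],cv2.COLOR_BGR2HSV); cv2.imwrite(f'pics/{n}_{s["t"]:.2f}.png',c['frame'])
    Q=np.stack([(W[...,:2]-spot)@ex,(W[...,:2]-spot)@ey,W[...,2]],-1)
    m=(cv2.inRange(hsv,(5,130,40),(15,255,255))>0)&(Q[...,2]>.002)&(Q[...,2]<.032)&(abs(Q[...,1])<.06)&(Q[...,0]<.08)&(Q[...,0]>-.25)
    P=Q[m]
    if len(P)>60:
        b=[]
        for x in np.arange(-.2,.06,.01):
            w=P[abs(P[:,0]-x)<.005]
            if len(w)>6: b.append((x,np.median(w[:,1]),np.median(w[:,2])))
        b=np.array(b)
        if len(b)>2: print(n,'wedge x',np.percentile(P[:,0],[1,99]).round(4),'yline',np.polyfit(b[:,0],b[:,1],1).round(4),'z(x)',np.polyfit(b[:,0],b[:,2],1).round(4))
    g=(Q[...,2]>.108)&(Q[...,2]<.119)&(Q[...,1]>-.085)&(Q[...,1]<.18)&(abs(Q[...,0])<.05)
    if n!='wrist' and g.sum()>50:
        P=Q[g]; b=np.array([(y,np.median(P[abs(P[:,1]-y)<.008,0])) for y in np.arange(-.07,.18,.016) if (abs(P[:,1]-y)<.008).sum()>4])
        f=np.polyfit(b[:,0],b[:,1],1); print(n,'gate slope(open rad)',f[0].round(4),'x@-80',np.polyval(f,-.08).round(4),'x@192',np.polyval(f,.192).round(4))
E
python3 fin.py
```

```text
t: 16.18
eef_pos: [0.4512, 0.1148, -0.0159]
tcp_rot: [-154.4, 89.9, 12.5]
ft_force: [0.5, 0.7, -0.2]
gripper_width: 0.0296Traceback (most recent call last):
  File "fin.py", line 3, in <module>
    s=ctrl.get_state(); print('t',s['t'],'ft',s['ft_force'].round(1),'along',(s['ft_force'][:2]@ex).round(1),s['gripper_width'].round(4))
                                                                                                             ^^^^^^^^^^^^^^^^^^^^^^^^
AttributeError: 'float' object has no attribute 'round'
```

```bash
sed -i "s/s\['gripper_width'\].round(4)/round(s['gripper_width'],4)/" fin.py; python3 fin.py
```

```text
t 16.175 ft [ 0.5  0.7 -0.2] along 0.3 0.0296
tcp in spot -0.1895 -0.0012 z -0.0159
wrist wedge x [-0.2001 -0.0695] yline [ 0.0038 -0.0004] z(x) [-0.1574 -0.0049]
scene wedge x [-0.2157 -0.1087] yline [0.0281 0.0037] z(x) [-0.1527 -0.0041]
scene gate slope(open rad) 0.11 x@-80 -0.0218 x@192 0.0081
side wedge x [-0.2111 -0.0717] yline [0.1375 0.0093] z(x) [-0.0404  0.0066]
side gate slope(open rad) 0.1136 x@-80 -0.0241 x@192 0.0068
```

The wedge is straight (0.2° off) on line y≈0, flat, tip at x≈-70 mm; the gate is at 0.11 rad. Next: approach to just before contact, then push in small steps watching the force.

```bash
python3 -m inch '[{"jaw":1,"dp":[0,0,-4],"dr":[0,0,0]},{"jaw":1,"dp":[0,0,-8],"dr":[0,0,0]},{"jaw":1,"dp":[0,0,-9.5],"dr":[0,0,0]},{"jaw":1,"dp":[0,0,-10.5],"dr":[0,0,0]},{"jaw":1,"dp":[0,0,-11],"dr":[0,0,0]},{"jaw":1,"dp":[0,0,-11.5],"dr":[0,0,0]},{"jaw":1,"dp":[0,0,-12],"dr":[0,0,0]},{"jaw":1,"dp":[0,0,-12],"dr":[0,0,0]}]'; python3 fin.py
```

```text
t: 17.32
eef_pos: [0.5683, 0.0876, -0.0168]
tcp_rot: [-156.2, 90.0, 10.7]
ft_force: [0.1, -0.2, -0.6]
gripper_width: 0.0301
t 17.325 ft [ 0.1 -0.2 -0.6] along 0.1 0.0301
tcp in spot -0.0693 -0.0012 z -0.0168
wrist wedge x [-0.0801  0.051 ] yline [ 0.0001 -0.0003] z(x) [-0.1588  0.0131]
scene wedge x [-0.0966  0.051 ] yline [ 0.0187 -0.0012] z(x) [-0.1617  0.0128]
scene gate slope(open rad) 0.1219 x@-80 -0.0217 x@192 0.0115
side wedge x [-0.0955  0.028 ] yline [ 0.0431 -0.0136] z(x) [0.0196 0.013 ]
side gate slope(open rad) 0.0713 x@-80 -0.01 x@192 0.0094
```

The wedge's 15 mm section is 12 mm short of the shut face, and the gate is being carried. I continue in small steps.

```bash
python3 -m inch '[{"jaw":1,"dp":[0,0,-0.4],"dr":[0,0,0]},{"jaw":1,"dp":[0,0,-0.7],"dr":[0,0,0]},{"jaw":1,"dp":[0,0,-0.9],"dr":[0,0,0]},{"jaw":1,"dp":[0,0,-0.9],"dr":[0,0,0]}]'; python3 fin.py|head -4;  python3 -m inch '[{"jaw":1,"dp":[0,0,-0.2],"dr":[0,0,0]},{"jaw":1,"dp":[0,0,-0.2],"dr":[0,0,0]},{"jaw":1,"dp":[0,0,-0.2],"dr":[0,0,0]}]'; python3 -m inch '[{"jaw":1,"dp":[0,0,-0.1],"dr":[0,0,0]},{"jaw":1,"dp":[0,0,-0.1],"dr":[0,0,0]}]'; python3 fin.py
```

```text
t: 17.98
eef_pos: [0.5771, 0.0855, -0.0169]
tcp_rot: [-173.5, 90.0, -6.6]
ft_force: [-0.3, 0.8, -1.4]
gripper_width: 0.03
t 17.975 ft [-0.3  0.8 -1.4] along -0.4 0.03
tcp in spot -0.0602 -0.0012 z -0.0169
wrist wedge x [-0.0711  0.0602] yline [-0.003  -0.0011] z(x) [-0.1597  0.0144]
scene wedge x [-0.0865  0.0603] yline [ 0.0178 -0.0009] z(x) [-0.1597  0.0137]
t: 18.5
eef_pos: [0.5789, 0.0851, -0.0169]
tcp_rot: [116.3, 90.0, -76.7]
ft_force: [-0.5, 0.5, -1.0]
gripper_width: 0.0301
t: 18.75
eef_pos: [0.5798, 0.0849, -0.0169]
tcp_rot: [5.0, 90.0, 171.9]
ft_force: [-0.9, 0.5, 0.5]
gripper_width: 0.0297
t 18.75 ft [-0.9  0.5  0.5] along -1.0 0.0297
tcp in spot -0.0574 -0.0012 z -0.0169
wrist wedge x [-0.0683  0.0632] yline [ 0.0043 -0.0008] z(x) [-0.1578  0.0148]
scene wedge x [-0.0843  0.0623] yline [ 0.0344 -0.0014] z(x) [-0.1559  0.0142]
scene gate slope(open rad) 0.0616 x@-80 -0.0061 x@192 0.0106
side wedge x [-0.0845 -0.0002] yline [ 0.004  -0.0158] z(x) [0.0022 0.012 ]
side gate slope(open rad) 0.0844 x@-80 -0.0066 x@192 0.0164
```

```bash
for i in 1 2; do :; done; python3 -m inch '[{"jaw":1,"dp":[0,0,-0.2],"dr":[0,0,0]},{"jaw":1,"dp":[0,0,-0.2],"dr":[0,0,0]}]' | grep -E 'eef|ft'; python3 -m inch '[{"jaw":1,"dp":[0,0,-0.15],"dr":[0,0,0]},{"jaw":1,"dp":[0,0,-0.15],"dr":[0,0,0]}]'| grep -E 'eef|ft'; python3 -m inch '[{"jaw":1,"dp":[0,0,-0.1],"dr":[0,0,0]},{"jaw":1,"dp":[0,0,-0.1],"dr":[0,0,0]}]'| grep -E 'eef|ft'; python3 fin.py
```

```text
eef_pos: [0.5808, 0.0846, -0.0169]
ft_force: [-11.4, 2.4, 5.6]
eef_pos: [0.5813, 0.0846, -0.0169]
ft_force: [-21.6, 4.2, 12.1]
eef_pos: [0.5816, 0.0845, -0.017]
ft_force: [-25.9, 5.0, 15.8]
t 19.65 ft [-25.9   5.   15.8] along -26.4 0.0296
tcp in spot -0.0556 -0.0011 z -0.017
wrist wedge x [-0.0663  0.0648] yline [ 0.003  -0.0008] z(x) [-0.1582  0.0151]
scene wedge x [-0.0815  0.0648] yline [ 0.0351 -0.0013] z(x) [-0.1719  0.0147]
scene gate slope(open rad) 0.0558 x@-80 -0.0048 x@192 0.0104
side wedge x [-0.0838 -0.0001] yline [-0.0104 -0.0163] z(x) [-0.1003  0.0095]
side gate slope(open rad) 0.0746 x@-80 -0.0039 x@192 0.0164
```

The push has risen to 26 N with motion stalled, and z=15 mm now falls at the gate face, so it is jammed. Next I open the fingers, rise straight up, and back away.

```bash
python3 -m inch '[{"jaw":0,"dp":[0,0,0],"dr":[0,0,0]},{"jaw":0,"dp":[0,0,0],"dr":[0,0,0]},{"jaw":0,"dp":[0,0,0],"dr":[0,0,0]},{"jaw":0,"dp":[0,0,0.2],"dr":[0,0,0]},{"jaw":0,"dp":[0,0,0.2],"dr":[0,0,0]},{"jaw":0,"dp":[0,0,0.2],"dr":[0,0,0]},{"jaw":0,"dp":[-3,0,0.5],"dr":[0,0,0]},{"jaw":0,"dp":[-8,0,2],"dr":[0,0,0]},{"jaw":0,"dp":[-14,0,6],"dr":[0,0,0]},{"jaw":0,"dp":[-16,0,12],"dr":[0,0,0]},{"jaw":0,"dp":[-16,0,18],"dr":[0,0,0]},{"jaw":0,"dp":[-16,0,18],"dr":[0,0,0]}]'; python3 fin.py; python3 - <<'E'
import cv2,glob
f=sorted(glob.glob('pics/scene_2*.png'))[-1]; print(f)
a=cv2.imread(f)[180:340,240:490]; b=cv2.imread(f.replace('scene','side'))[60:210,180:400]
import numpy as np
o=np.zeros((580,800,3),np.uint8); o[:320,:500]=cv2.resize(a,(500,320),interpolation=3); o[320:580,:381]=cv2.resize(b,(381,260),interpolation=3); cv2.imwrite('pics/fin1.png',o)
E
```

```text
t: 21.3
eef_pos: [0.407, 0.1252, 0.1444]
tcp_rot: [-150.3, 89.8, 16.7]
ft_force: [0.1, -0.7, 0.3]
gripper_width: 0.093
t 21.3 ft [ 0.1 -0.7  0.3] along 0.3 0.093
tcp in spot -0.2349 -0.0011 z 0.1444
wrist wedge x [-0.0841 -0.0651] yline [ 0.0015 -0.0015] z(x) [-0.1351  0.0168]
scene wedge x [-0.0822  0.0648] yline [-0.0018 -0.0006] z(x) [-0.1603  0.0145]
scene gate slope(open rad) -0.0066 x@-80 0.0099 x@192 0.0081
side wedge x [-0.0823 -0.0008] yline [ 0.0637 -0.0081] z(x) [-0.1424  0.0143]
side gate slope(open rad) -0.0014 x@-80 0.0065 x@192 0.0061
pics/scene_21.30.png
```

View pics/fin1.png

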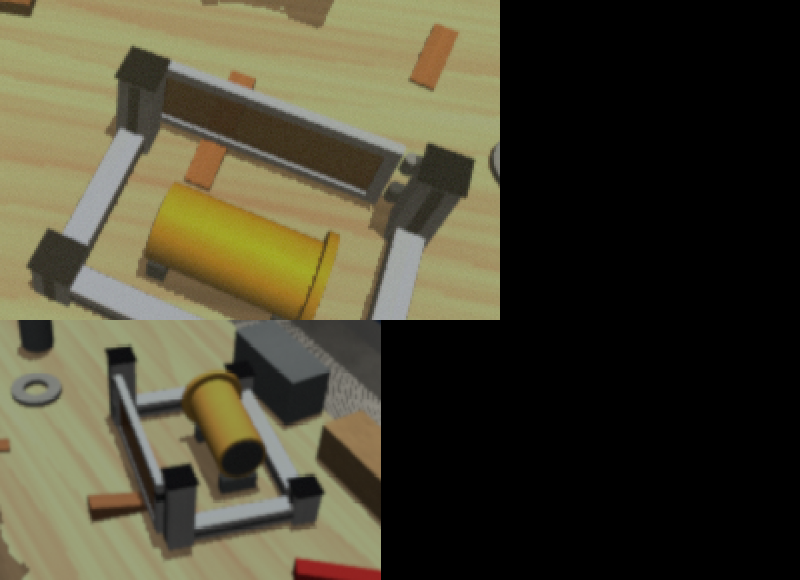

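The gate is shut flat against its stop post (0 ± 0.007 rad). The wedge shows on both sides of it, at scene crop (240,80) and (205,165), lying flat and straight from x=-82 to +65 mm. I wait one second, re-measure, and hand in if unchanged.

```bash
python3 -m inch '[{"jaw":0,"dp":[0,0,0],"dr":[0,0,0]},{"jaw":0,"dp":[0,0,0],"dr":[0,0,0]},{"jaw":0,"dp":[0,0,0],"dr":[0,0,0]},{"jaw":0,"dp":[0,0,0],"dr":[0,0,0]},{"jaw":0,"dp":[0,0,0],"dr":[0,0,0]},{"jaw":0,"dp":[0,0,0],"dr":[0,0,0]},{"jaw":0,"dp":[0,0,0],"dr":[0,0,0]},{"jaw":0,"dp":[0,0,0],"dr":[0,0,0]}]'>/dev/null; python3 fin.py && python3 -c "
from workcell import ctrl; print(ctrl.finish_job())"
```

```text
t 22.45 ft [-1.2 -0.  -0. ] along -1.2 0.0929
tcp in spot -0.2329 -0.0013 z 0.1432
wrist wedge x [-0.0841 -0.0637] yline [0.0213 0.0002] z(x) [-0.111   0.0188]
scene wedge x [-0.082   0.0644] yline [-0.0078 -0.0002] z(x) [-0.1655  0.0148]
scene gate slope(open rad) -0.0082 x@-80 0.0102 x@192 0.008
side wedge x [-0.0824 -0.001 ] yline [ 0.0687 -0.0076] z(x) [-0.1488  0.0139]
side gate slope(open rad) -0.0055 x@-80 0.0073 x@192 0.0058
the job is handed in; nothing more can be done
None
```

The tall brown wedge is jammed under the free half of the gate, the gate is shut on its stop, and the job is handed in at about 22.5 s of the 48 s allowed. I pushed the wedge thin end first, flat on the bench, until it stalled at about 26 N, then let go and backed the robot clear.

**Last checks:** I measured after release and again a second later, and nothing had moved beyond measuring noise.
- **Gate:** the angle read 0 to -0.008 rad, which is shut within measuring error. It started at about 0.11 rad.
- **Wedge:** it lies flat and square to the gate, from 82 mm in front of the gate's robot-side face to 64 mm behind it. Its 15 mm section is at that face.

**What failed or disagreed:**
- **First grasp missed:** the fingers closed above the wedge, twice, without disturbing it. The cameras put the real fingertips about 23 mm behind the reported TCP, while the stated overhang puts them 11 mm ahead. I used the measured value, and the next grasp held.
- **Side-camera wedge readings:** its line for the wedge disagreed with the scene camera because the gate hides part of the wedge from that side. I relied on the scene camera there.
- **Gate angle during the push:** these readings (0.05 to 0.12 rad) were unreliable because the hand blocked the view. I relied only on those taken after release.

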